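Turn the sample carousel to the blue-capped bottle

TASK

Turn the sample carousel by pushing the green pegs on its rim with the fingertips until the bottle with the blue cap stands at the front, centred in line with the red arrow on the fixed foot, then leave it standing still. Do not touch or lift any of the bottles on the carousel, keep them upright in their cups, and leave the beaker, the reagent bottle and the timer where they are.

Things in the scene. Friction and masses are not known exactly. Their poses are not given: they have to be found in the camera images.
- foot: fixed grey foot of the carousel; never moves. Origin on the table, on the upright turning axis. Its own -x is the front: there a grey block 46 mm wide stands out beside the deck, 136 to 182 mm from the axis, top 32 mm above the table (lower than the deck). It faces the robot's side, turned up to 0.4 rad either way
- arrow (a point): middle of the flat red arrowhead (35 mm long) on the foot's block, 155 mm from the axis, 35 mm above the table; it points at the axis and marks the front
- deck: white round deck, 260 mm across, 14 mm thick, turns endlessly both ways about the foot's axis (z up). Origin on the axis at its underside; upper face 40 mm above the table. Six cups (47 mm across, 18 mm tall) sit 62 mm from the axis at 30, 90, ... 330 degrees from its own +x; four hold a bottle. It takes about 1 to 1.5 N at a peg to turn it; left alone it stops at once, with no spring back
- peg0 (a point): half-way up one of the six upright green pegs on the deck's rim, 12 mm thick, 118 mm from the axis, from 40 to 82 mm above the table. This one is at the deck's own +x; the other five are alike, at 60, 120, 180, 240 and 300 degrees about the axis from it
- blue_bottle_mid (a point): centre (half-way up) of the loose amber glass bottle with a blue screw cap, 37 mm across, 65 mm tall, 60 g, standing loosely in one of the deck's cups (its centre about 62 mm from the axis and 75 mm above the table, top at about 108 mm). This is the sample to bring to the front. It rides round with the deck; z is its upright axis
- white_bottle_mid (a point): centre (half-way up) of the loose amber glass bottle with a white screw cap, 37 mm across, 65 mm tall, 60 g, standing loosely in one of the deck's cups (its centre about 62 mm from the axis and 75 mm above the table, top at about 108 mm). It rides round with the deck; z is its upright axis
- black_bottle_mid (a point): centre (half-way up) of the loose amber glass bottle with a black screw cap, 37 mm across, 65 mm tall, 60 g, standing loosely in one of the deck's cups (its centre about 62 mm from the axis and 75 mm above the table, top at about 108 mm). It rides round with the deck; z is its upright axis
- yellow_bottle_mid (a point): centre (half-way up) of the loose amber glass bottle with a yellow screw cap, 37 mm across, 65 mm tall, 60 g, standing loosely in one of the deck's cups (its centre about 62 mm from the axis and 75 mm above the table, top at about 108 mm). It rides round with the deck; z is its upright axis
- beaker: clear glass beaker, 66 mm across the rim, 85 mm tall, stands beside the carousel; origin at the centre of its underside; leave it alone
- reagent: green glass reagent bottle with a red cap, 60 mm across, 110 mm tall, stands beside the carousel; origin at the centre of its underside; leave it alone
- timer: white lab timer, 50 x 75 mm, 30 mm high, lies beside the carousel; origin at the centre of its underside; leave it alone
Not all that is in view belongs to the job. Leave any pink or purple look-alike of the part that bears yellow_bottle_mid alone.

How it is judged:
By the outcome, as a careful person would: the job done as asked, in the order asked, and still so for the second after the job is handed in, with the robot touching nothing.
It also fails if it takes over 51 s, if anything falls off the work surface, if the arm or the gripper's body presses on something with over 40 N, if the wrist force passes 120 N, or if a joint passes its speed limit or range.

ROBOT

A 6-joint arm with a two-finger parallel gripper is mounted at the origin on the work surface. World frame = base frame: x ahead of the robot, y to its left, z up, the work surface at z = 0. Lengths are in mm, angles in rad, forces in N, time in s.
With the tool pointing down it reaches from about 300 to 775 mm from the base axis. Payload 14.6 kg.
Tool frame: the origin (TCP) lies at the very end of the fingers, on their centre line; the grasp point (between the pads) lies 19 mm behind it; y points along the fingers, z is the direction in which the jaws open and shut, and the axes are right-handed (so a half turn about y gives the same grasp; the last joint's range is limited). The gripper opens to 94 mm and grips with 3 to 60 N. Pads are 16 mm wide; open, the fingers measure 119 mm over their backs; the gripper's body (75 mm by 177 mm) begins 78 mm behind the grasp point.
Start: joints at [1.264, 0.3, 1.521, -0, 1.321, -0.067], TCP at [130.628, 534.252, 205.446] pointing down, gripper open.
Joint ranges: [-3.03, 3.03], [-0.79, 2.21], [0.23, 2.52], [-1.04, 4.18], [0, 3.07], [-2.55, 2.55]. Speed limits (rad/s): [2.22, 2.22, 2.57, 3.14, 3.14, 3.14].

INTERFACE

Orientations are given as [roll, pitch, yaw] about the fixed x, y, z axes, in that order (R = Rz(yaw) Ry(pitch) Rx(roll)).
In Python, from cell import monitor, optics, manip gives the robot as it stands.
- The arm moves only by the shell command python3 -m creep 'ROWS' [FORCE]. ROWS is JSON, a list of rows, each an object of numbers: "tx", "ty", "tz": the shift along the tool's x, y, z scaled (see below); "turn": the turn about the tool's y scaled (see below); "fingers": the finger opening in mm, from 0 to 94. In form: [{"tx": .., "ty": .., "tz": .., "turn": .., "fingers": ..}, ...]. A call has 1 to 20 rows; each row is the pose to reach, as a shift and turn from the pose measured when the call began, along the tool's axes at that moment, turning the shorter way round; what a row does not reach only later rows make up. The controller multiplies each number of a shift by 200 mm and each number of a turn by pi rad. A row lasts 1/10 s, in which the tool goes at most 50 mm and 8.59 degrees, less where a joint would pass 70% of its speed; a pose out of reach is approached as far as the arm can. A call with a number of a shift or a turn outside -1 to 1 is refused whole. A call with a gripper value outside its range is refused whole. The fingers move at their own pace and stop on an object; FORCE is the grip in N (left out, the last holds). Time passes only in rows, so rows that repeat a pose let the fingers close. It gives the time, the measured TCP pose, the force and the opening at its end, in the units of the state.
- monitor.read_state(): the state, without advancing time (a new reading comes with each control period).
- optics.camera(name): name is "side" or "top" or "wrist"; returns a dict with "frame" (420x560x3 uint8, red, green, blue), "range_z" (420x560 float32, mm along the optical axis (not along the pixel's ray), 0 where there is no reading), "fx", "fy", "cx", "cy" (pixels), "distortion" ([k1, k2, p1, p2, k3] as OpenCV has them; the pictures are not rectified), "R" (3x3) and "t" (3): a world point X has camera coordinates R X + t; the wrist camera has in their place "mount" (4x4, takes a point from camera to tool coordinates, whose origin is the TCP and whose axes are the tool frame's). Camera axes: x right, y down, z forward; pixel columns grow to the right and rows downward; lengths in mm; the calibration is good to about 2 mm. A picture is of the moment at which its call begins: read the wrist's pose just before it.
- manip.sign_off(): hands the job in, once; it reports no verdict.
The state is a dict: "clock": time; "joints": joint angles; "qd": joint speeds; "effort": joint torques, N m; "eef_pos": TCP position; "eef_rot": TCP orientation; "wrist_force": force on the tool from outside, world axes, zero at the start; "moment": the same for the moment, N m; "finger_gap": finger opening in mm.
Only numpy, scipy, OpenCV 4.12 (cv2) and the standard library are available. Lean on these libraries where they do the work, as an engineer would, in place of code of your own. Each camera call takes 0.05 s, during which the arm holds its last target.

## Working session

There is one attempt and no reset: what is moved stays moved. The work goes in short steps, Python scripts to look and compute and a shell command to move; the robot and the scene stay as the last step left them, time stands still between calls to the robot, and variables do not carry over. Pictures are saved under pics/ and viewed, and the job is handed in when it is done.

```bash
ls; mkdir -p pics; python3 - <<'E'
from cell import monitor, optics, manip
import cv2
print(monitor.read_state())
for n in ("top","side"):
    c=optics.camera(n); cv2.imwrite(f"pics/{n}0.png",c["frame"][:,:,::-1])
    print(n,c["fx"],c["fy"],c["cx"],c["cy"],c["distortion"],c["R"],c["t"])
E
```

```text
pics
{'clock': 0.0, 'joints': array([ 1.26439850e+00,  3.00526028e-01,  1.52157415e+00, -1.88593798e-05,
        1.32071272e+00, -6.66236821e-02]), 'qd': array([-0.00088234,  0.00031763, -0.00097459, -0.00021404,  0.00033459,
       -0.00041442]), 'effort': array([ 2.36655571e-03, -5.31807518e+01, -3.52739561e+01,  7.09346076e-02,
        2.43303092e-02, -9.79320271e-05]), 'eef_pos': array([130.55601326, 534.0072923 , 204.85913831]), 'eef_rot': array([-1.57201508e+00,  6.30108836e-05, -2.39769503e-01]), 'wrist_force': array([ 0.14882398,  0.32258331, -0.79900055]), 'moment': array([-0.02829669,  0.00639855,  0.0400773 ]), 'finger_gap': 93.65064132355212}
top 442.3068013163152 442.3068013163152 272.009360357337 208.67750267045392 [0.04415483 0.         0.         0.         0.        ] [[ 0.00163741 -0.99994452  0.01040597]
 [-0.9899868  -0.00308974 -0.14112615]
 [ 0.14115047 -0.01007069 -0.98993693]] [ 45.84527214 593.87014589 915.52990417]
side 404.0325428209547 404.0325428209547 278.0641835899047 208.1990573350987 [-0.02291804  0.          0.          0.          0.        ] [[ 0.71637835 -0.69750819 -0.0168637 ]
 [-0.37037602 -0.35969049 -0.85641366]
 [ 0.59128983  0.61976211 -0.51601479]] [-385.78206809  320.09088249  516.72778917]
```

View pics/top0.png

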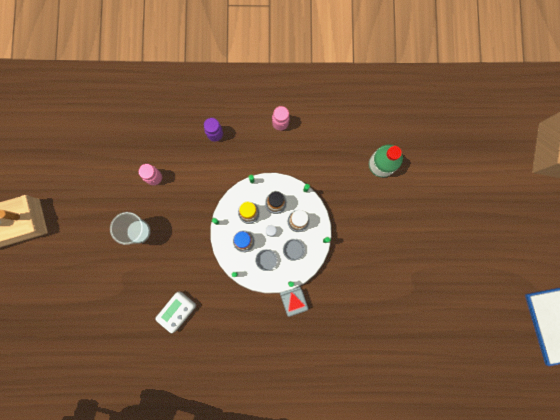

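View pics/side0.png

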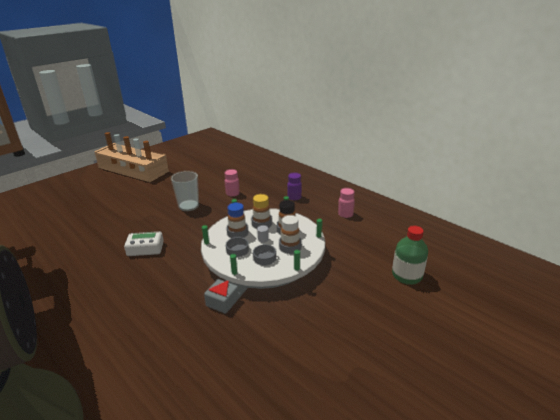

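The top view shows the deck centred at about (271,232) and the red arrow at (294,301). The blue cap is at (242,240), yellow at (248,211), black at (276,200) and white at (298,218). Green pegs show at (252,179), (307,187), (327,240), (291,284), (235,274) and (215,221). The pink and purple look-alikes at (150,174), (281,118) and (213,129) are off the deck. Next I'll turn these pixels into positions.

```bash
cat > h.py <<'E'
from cell import monitor, optics, manip
import cv2, numpy as np
def ray(c,uv,z):
    K=np.array([[c["fx"],0,c["cx"]],[0,c["fy"],c["cy"]],[0,0,1]])
    p=cv2.undistortPoints(np.array(uv,float).reshape(-1,1,2),K,np.array(c["distortion"],float)).reshape(-1,2)
    R=np.array(c["R"]);t=np.array(c["t"]);o=-R.T@t
    d=np.c_[p,np.ones(len(p))]@R
    return o+d*((z-o[2])/d[:,2])[:,None]
def proj(c,X):
    K=np.array([[c["fx"],0,c["cx"]],[0,c["fy"],c["cy"]],[0,0,1]])
    return cv2.projectPoints(np.array(X,float).reshape(-1,1,3),cv2.Rodrigues(np.array(c["R"]))[0],np.array(c["t"],float),K,np.array(c["distortion"],float))[0].reshape(-1,2)
def blobs(c,lo,hi,amin=6):
    hsv=cv2.cvtColor(c["frame"],cv2.COLOR_RGB2HSV)
    m=cv2.inRange(hsv,np.array(lo),np.array(hi))
    n,l,s,ce=cv2.connectedComponentsWithStats(m)
    return [(ce[i],s[i]) for i in range(1,n) if s[i,4]>=amin]
E
python3 - <<'E'
from h import *
c=optics.camera("top")
cv2.imwrite("pics/crop1.png",cv2.resize(c["frame"][140:340,130:420,::-1],None,fx=2.7,fy=2.7,interpolation=cv2.INTER_CUBIC))
# white deck rim circle
hsv=cv2.cvtColor(c["frame"],cv2.COLOR_RGB2HSV)
m=cv2.inRange(hsv,np.array([0,0,140]),np.array([180,60,255]))
n,l,s,ce=cv2.connectedComponentsWithStats(m)
i=1+np.argmax(s[1:,4]); print(s[i])
cnt=max(cv2.findContours((l==i).astype(np.uint8),cv2.RETR_EXTERNAL,cv2.CHAIN_APPROX_NONE)[0],key=len)[:,0,:]
P=ray(c,cnt,40)[:,:2]
ctr=np.array([P[:,0].mean(),P[:,1].mean()])
for _ in range(30):
    d=P-ctr; r=np.hypot(*d.T); k=np.abs(r-130)<6
    q=P[k]; A=np.c_[2*q,np.ones(len(q))]; x=np.linalg.lstsq(A,(q**2).sum(1),rcond=None)[0]; ctr=x[:2]; rad=np.sqrt(x[2]+ctr@ctr)
print("ctr",ctr,rad,k.sum(),len(k))
def show(nm,lo,hi,z,amin=6):
    for ce,s in blobs(c,lo,hi,amin):
        p=ray(c,[ce],z)[0]; d=p[:2]-ctr
        print(nm,ce.round(1),s[4],p.round(1),"r",np.hypot(*d).round(1),"ang",np.degrees(np.arctan2(d[1],d[0])).round(1))
show("green",(50,120,50),(80,255,255),61)
show("blue",(105,150,80),(122,255,255),104,20)
show("yellow",(22,150,100),(35,255,255),104,20)
show("red",(0,180,120),(5,255,255),35,20)
# reagent/beaker/timer depth
Z=c["range_z"]
for u,v in [(271,232),(128,228),(388,157),(176,312),(242,240),(294,301)]:
    print(u,v,Z[v,u], "R z:", )
E
```

```text
[  210   173   121   143 10150]
ctr [544.37677456  50.93306581] 128.91845498977267 331 438
green [382.7 159.1] 217 [ 699.7 -190.8   61. ] r 287.3 ang -57.3
green [251.1 178. ] 29 [657.1  92.4  61. ] r 120.1 ang 20.2
green [306.3 186.9] 30 [638.2 -25.7  61. ] r 121.1 ang -39.2
green [214.7 220.7] 23 [565.1 168.2  61. ] r 119.1 ang 80.0
green [326.7 239.5] 24 [526.1 -67.6  61. ] r 119.9 ang -98.8
green [234.  274.3] 18 [453.3 126.   61. ] r 118.0 ang 140.5
green [290.8 283.6] 19 [434.5   8.3  61. ] r 117.8 ang -158.8
blue [241.8 239.1] 186 [523.2 108.2 104. ] r 61.1 ang 110.3
blue [538.2 323.1] 285 [ 363.6 -465.8  104. ] r 547.5 ang -109.3
yellow [247.3 209.5] 206 [583.1  97.8 104. ] r 60.8 ang 50.4
red [393.7 152.6] 160 [ 721.2 -222.5   35. ] r 325.6 ang -57.1
red [294.6 302.7] 124 [394.2  -1.   35. ] r 158.9 ang -160.9
271 232 924.43695 R z:
128 228 985.64777 R z:
388 157 916.3905 R z:
176 312 937.4101 R z:
242 240 883.1114 R z:
294 301 939.037 R z:
```

```bash
python3 - <<'E'
from h import *
print(monitor.read_state()["clock"])
E
```

```text
0.15
```

View pics/crop1.png

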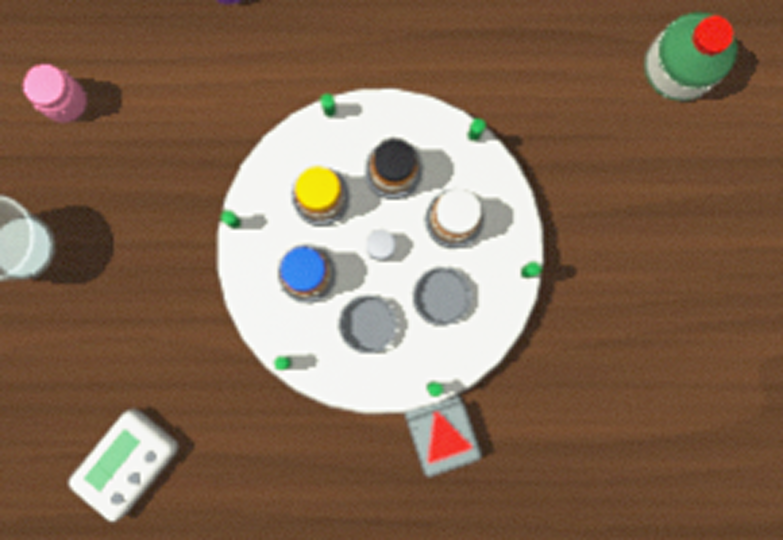

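The blue sample is the cap at (242,240). It is the only blue cap on the deck, and the crop confirms it. It sits at about 110.5° about the axis and the arrow at about 199°, so the deck has to turn about +88.5° counter-clockwise from above. I'll straddle the peg at 140.5° loosely with open fingertips and push it round the front.

First I move above it in three legs, because each shift is limited to 200 mm.

```bash
python3 -m creep '[{"tx":0.684,"ty":0,"tz":-0.533,"turn":0,"fingers":34},{"tx":0.684,"ty":0,"tz":-0.533,"turn":0,"fingers":34},{"tx":0.684,"ty":0,"tz":-0.533,"turn":0,"fingers":34},{"tx":0.684,"ty":0,"tz":-0.533,"turn":0,"fingers":34},{"tx":0.684,"ty":0,"tz":-0.533,"turn":0,"fingers":34},{"tx":0.684,"ty":0,"tz":-0.533,"turn":0,"fingers":34}]'
python3 -m creep '[{"tx":0.684,"ty":0,"tz":-0.533,"turn":0,"fingers":34},{"tx":0.684,"ty":0,"tz":-0.533,"turn":0,"fingers":34},{"tx":0.684,"ty":0,"tz":-0.533,"turn":0,"fingers":34},{"tx":0.684,"ty":0,"tz":-0.533,"turn":0,"fingers":34},{"tx":0.684,"ty":0,"tz":-0.533,"turn":0,"fingers":34},{"tx":0.684,"ty":0,"tz":-0.533,"turn":0,"fingers":34}]'
python3 - <<'E'
from h import *
from scipy.spatial.transform import Rotation as Ro
s=monitor.read_state(); p=s["eef_pos"];R=Ro.from_euler("xyz",s["eef_rot"]).as_matrix()
print(s["clock"],p,s["eef_rot"],s["joints"])
print(R.T@(np.array([453.3,126,150])-p)/200)
E
```

```text
clock: 0.75
eef_pos: [238.3, 398.1, 205.2]
eef_rot: [-1.571, 0.0, -0.241]
wrist_force: [0.9, -0.2, -0.5]
finger_gap: 49.7
clock: 1.35
eef_pos: [345.4, 262.6, 205.1]
eef_rot: [-1.571, 0.001, -0.241]
wrist_force: [-0.6, -0.0, 0.0]
finger_gap: 33.7
1.35 [345.43560185 262.58022835 205.10344637] [-1.57148094e+00  5.09831351e-04 -2.40901423e-01] [ 5.65576396e-01  3.85685865e-02  1.82748454e+00 -1.10515873e-04
  1.27638655e+00 -7.64286568e-01]
[ 0.6868138   0.27553298 -0.53432228]
```

```bash
python3 -m creep '[{"tx":0.687,"ty":0.2,"tz":-0.534,"turn":0.09,"fingers":34},{"tx":0.687,"ty":0.2,"tz":-0.534,"turn":0.09,"fingers":34},{"tx":0.687,"ty":0.2,"tz":-0.534,"turn":0.09,"fingers":34},{"tx":0.687,"ty":0.2,"tz":-0.534,"turn":0.09,"fingers":34},{"tx":0.687,"ty":0.2,"tz":-0.534,"turn":0.09,"fingers":34},{"tx":0.687,"ty":0.2,"tz":-0.534,"turn":0.09,"fingers":34},{"tx":0.687,"ty":0.2,"tz":-0.534,"turn":0.09,"fingers":34}]'
python3 - <<'E'
from h import *
from scipy.spatial.transform import Rotation as Ro
s=monitor.read_state(); p=s["eef_pos"];R=Ro.from_euler("xyz",s["eef_rot"]).as_matrix()
w=optics.camera("wrist"); cv2.imwrite("pics/wrist1.png",w["frame"][:,:,::-1])
sd=optics.camera("side"); cv2.imwrite("pics/side1.png",cv2.resize(sd["frame"][150:350,150:400,::-1],None,fx=3,fy=3))
# wrist projection of peg0 expected top, and other pegs
M=np.array(w["mount"]); K=np.array([[w["fx"],0,w["cx"]],[0,w["fy"],w["cy"]],[0,0,1]])
def wp(X):
    c=np.linalg.inv(M)@np.r_[R.T@(np.array(X)-p),1]
    return cv2.projectPoints(c[:3].reshape(1,1,3),np.zeros(3),np.zeros(3),K,np.array(w["distortion"],float))[0].ravel()
print(M.round(3)); print("peg top",wp([453.3,126,82]),"mid",wp([453.3,126,61]),"arrow",wp([394,-1,35]))
print(s["clock"],p,s["eef_rot"],s["joints"][5], R.T@(np.array([453.3,126,52])-p)/200)
E
```

```text
clock: 2.05
eef_pos: [452.8, 127.6, 165.3]
eef_rot: [-1.571, 0.0, -0.522]
wrist_force: [0.2, 0.7, 0.6]
finger_gap: 34.2
[[ 0.00000e+00  9.70000e-01  2.42000e-01 -7.05130e+01]
 [ 1.00000e-03 -2.42000e-01  9.70000e-01 -1.78911e+02]
 [ 1.00000e+00 -0.00000e+00 -1.00000e-03  1.00000e-01]
 [ 0.00000e+00  0.00000e+00  0.00000e+00  1.00000e+00]]
peg top [282.53194097 213.45914199] mid [282.65561038 206.73526733] arrow [127.93396965 212.43680086]
2.05 [452.8295237  127.62090659 165.32731812] [-1.57134783e+00  2.34992841e-04 -5.21566079e-01] -0.8521447107161583 [ 0.00621076  0.56663829 -0.00554241]
```

View pics/wrist1.png

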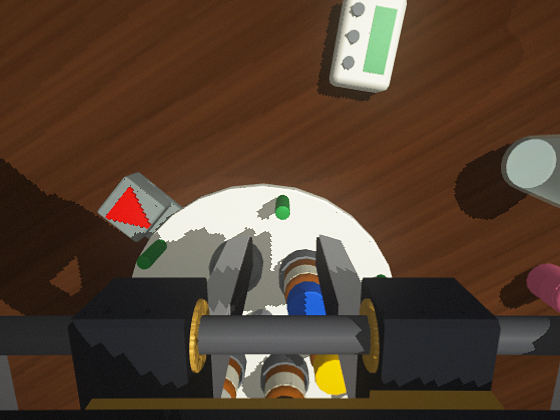

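View pics/side1.png

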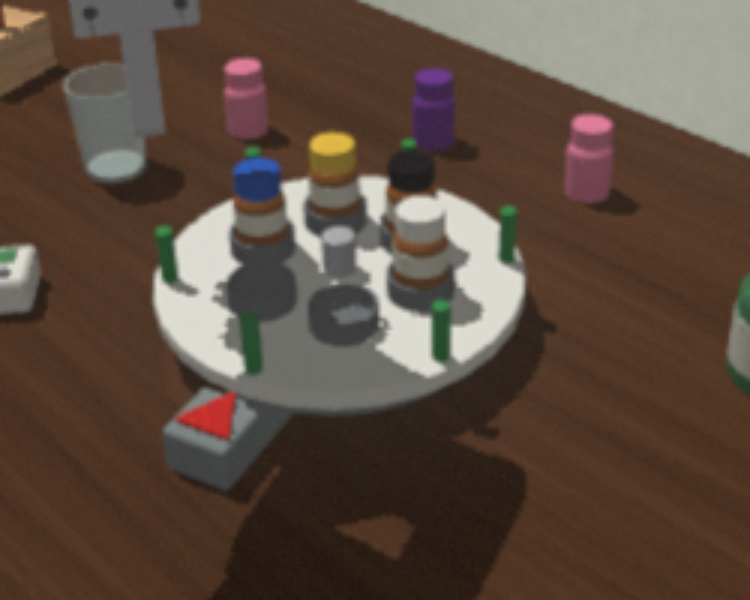

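The wrist view shows the target peg at (283,206), centred between the fingers and matching my prediction of (283,207). The arrow at (130,212) also matches. I'll descend with the fingers straddling the peg.

```bash
python3 -m creep '[{"tx":0.006,"ty":0.2,"tz":-0.006,"turn":0,"fingers":34},{"tx":0.006,"ty":0.4,"tz":-0.006,"turn":0,"fingers":34},{"tx":0.006,"ty":0.55,"tz":-0.006,"turn":0,"fingers":34},{"tx":0.006,"ty":0.57,"tz":-0.006,"turn":0,"fingers":34},{"tx":0.006,"ty":0.57,"tz":-0.006,"turn":0,"fingers":34},{"tx":0.006,"ty":0.57,"tz":-0.006,"turn":0,"fingers":34}]'
python3 - <<'E'
from h import *
from scipy.spatial.transform import Rotation as Ro
s=monitor.read_state(); p=s["eef_pos"];R=Ro.from_euler("xyz",s["eef_rot"]).as_matrix()
ctr=np.array([545.2,50.6]); r=118
print(s["clock"],p,s["wrist_force"],s["eef_rot"])
# TCP arc to 140.5..223 (tcp leads peg? pushing finger trails by 11mm=5.3deg, so tcp ahead of peg by 5.3)
for a in np.linspace(140.5,185,12):
    X=np.r_[ctr+r*np.array([np.cos(np.radians(a)),np.sin(np.radians(a))]),51]
    za=60+(a-140.5)*65/89
    yaw=np.radians(za-90)
    print(round(a,1),(R.T@(X-p)/200).round(3),"turn",round(-(yaw-s["eef_rot"][2])/np.pi,3))
E
```

```text
clock: 2.75
eef_pos: [454.2, 126.2, 53.2]
eef_rot: [-1.57, -0.002, -0.521]
wrist_force: [0.5, -0.3, -0.1]
finger_gap: 33.9
2.75 [454.19807397 126.18321903  53.17065978] [ 0.51006907 -0.33323859 -0.11065922] [-1.56950544 -0.00193383 -0.52107608]
140.5 [ 0.001  0.011 -0.002] turn 0.001
144.5 [-0.004  0.011 -0.044] turn -0.016
148.6 [-0.007  0.011 -0.085] turn -0.032
152.6 [-0.007  0.011 -0.127] turn -0.048
156.7 [-0.003  0.011 -0.168] turn -0.065
160.7 [ 0.003  0.011 -0.21 ] turn -0.081
164.8 [ 0.012  0.011 -0.25 ] turn -0.098
168.8 [ 0.024  0.011 -0.29 ] turn -0.114
172.9 [ 0.039  0.011 -0.329] turn -0.131
176.9 [ 0.056  0.01  -0.367] turn -0.147
181.0 [ 0.076  0.01  -0.403] turn -0.163
185.0 [ 0.099  0.01  -0.438] turn -0.18
```

```bash
python3 -m creep '[{"tx":-0.002,"ty":0.01,"tz":-0.022,"turn":-0.008,"fingers":34},{"tx":-0.004,"ty":0.01,"tz":-0.044,"turn":-0.016,"fingers":34},{"tx":-0.006,"ty":0.01,"tz":-0.065,"turn":-0.024,"fingers":34},{"tx":-0.007,"ty":0.01,"tz":-0.085,"turn":-0.032,"fingers":34},{"tx":-0.007,"ty":0.01,"tz":-0.106,"turn":-0.04,"fingers":34},{"tx":-0.007,"ty":0.01,"tz":-0.127,"turn":-0.048,"fingers":34},{"tx":-0.005,"ty":0.01,"tz":-0.148,"turn":-0.056,"fingers":34},{"tx":-0.003,"ty":0.01,"tz":-0.168,"turn":-0.065,"fingers":34},{"tx":0,"ty":0.01,"tz":-0.189,"turn":-0.073,"fingers":34},{"tx":0.003,"ty":0.01,"tz":-0.21,"turn":-0.081,"fingers":34},{"tx":0.007,"ty":0.01,"tz":-0.23,"turn":-0.09,"fingers":34},{"tx":0.012,"ty":0.01,"tz":-0.25,"turn":-0.098,"fingers":34},{"tx":0.018,"ty":0.01,"tz":-0.27,"turn":-0.106,"fingers":34},{"tx":0.024,"ty":0.01,"tz":-0.29,"turn":-0.114,"fingers":34},{"tx":0.031,"ty":0.01,"tz":-0.31,"turn":-0.122,"fingers":34},{"tx":0.039,"ty":0.01,"tz":-0.329,"turn":-0.131,"fingers":34},{"tx":0.056,"ty":0.01,"tz":-0.367,"turn":-0.147,"fingers":34},{"tx":0.076,"ty":0.01,"tz":-0.403,"turn":-0.163,"fingers":34},{"tx":0.099,"ty":0.01,"tz":-0.438,"turn":-0.18,"fingers":34},{"tx":0.099,"ty":0.01,"tz":-0.438,"turn":-0.18,"fingers":34}]'
cat > m.py <<'E'
from h import *
from scipy.spatial.transform import Rotation as Ro
import sys
a0,a1,n,tag=float(sys.argv[1]),float(sys.argv[2]),int(sys.argv[3]),sys.argv[4]
s=monitor.read_state(); p=s["eef_pos"];R=Ro.from_euler("xyz",s["eef_rot"]).as_matrix()
ctr=np.array([545.2,50.6]); r=118
d=p[:2]-ctr
print(s["clock"],p,s["wrist_force"].round(1),s["eef_rot"],"j6",s["joints"][5],"tcp ang",np.degrees(np.arctan2(d[1],d[0]))%360,np.hypot(*d))
for a in np.linspace(a0,a1,n):
    X=np.r_[ctr+r*np.array([np.cos(np.radians(a)),np.sin(np.radians(a))]),51]
    za=60+(a-140.5)*65/89
    yaw=np.radians(za-90)
    print(round(a,1),(R.T@(X-p)/200).round(3),"turn",round(-(yaw-s["eef_rot"][2])/np.pi,3))
c=optics.camera("top"); cv2.imwrite(f"pics/top_{tag}.png",cv2.resize(c["frame"][140:340,130:420,::-1],None,fx=2.7,fy=2.7,interpolation=cv2.INTER_CUBIC))
sd=optics.camera("side"); cv2.imwrite(f"pics/side_{tag}.png",cv2.resize(sd["frame"][150:350,150:400,::-1],None,fx=3,fy=3))
def show(nm,lo,hi,z,amin=6):
    for ce,st in blobs(c,lo,hi,amin):
        P=ray(c,[ce],z)[0]; d=P[:2]-ctr
        if np.hypot(*d)<170: print(nm,ce.round(1),st[4],P.round(1),"r",np.hypot(*d).round(1),"ang",(np.degrees(np.arctan2(d[1],d[0]))%360).round(1))
show("green",(50,120,40),(80,255,255),61)
show("blue",(105,150,80),(122,255,255),104,20)
show("yellow",(22,150,100),(35,255,255),104,20)
show("red",(0,180,120),(5,255,255),35,20)
E
python3 m.py 185 223 10 a
```

```text
clock: 4.75
eef_pos: [428.6, 39.9, 52.6]
eef_rot: [-1.571, -0.005, 0.045]
wrist_force: [-0.1, -0.0, -0.2]
finger_gap: 34.0
4.75 [428.64226781  39.92936142  52.58478539] [-0.1 -0.  -0.2] [-1.57090993 -0.00501361  0.04457582] j6 -1.607709036424402 tcp ang 185.23073906567384 117.0451513764786
185.0 [-0.005  0.008  0.002] turn 0.0
189.2 [-0.001  0.008 -0.041] turn -0.017
193.4 [ 0.005  0.008 -0.084] turn -0.034
197.7 [ 0.015  0.008 -0.126] turn -0.051
201.9 [ 0.028  0.008 -0.168] turn -0.068
206.1 [ 0.044  0.008 -0.208] turn -0.085
210.3 [ 0.063  0.008 -0.248] turn -0.102
214.6 [ 0.084  0.008 -0.285] turn -0.12
218.8 [ 0.109  0.009 -0.321] turn -0.137
223.0 [ 0.136  0.009 -0.355] turn -0.154
green [270.1 174.3] 30 [665.5  51.6  61. ] r 120.3 ang 0.5
green [319.1 201.7] 30 [606.3 -52.6  61. ] r 120.0 ang 300.6
green [221.6 202.3] 26 [604.3 154.5  61. ] r 119.5 ang 60.4
green [221.5 258.8] 17 [485.2 152.4  61. ] r 118.2 ang 120.5
green [320.3 258. ] 21 [487.2 -53.5  61. ] r 119.2 ang 240.9
blue [256.6 254.8] 135 [492.   78.5 104. ] r 60.0 ang 152.3
yellow [240.1 229.2] 205 [543.2 111.9 104. ] r 61.3 ang 91.9
```

View pics/top_a.png

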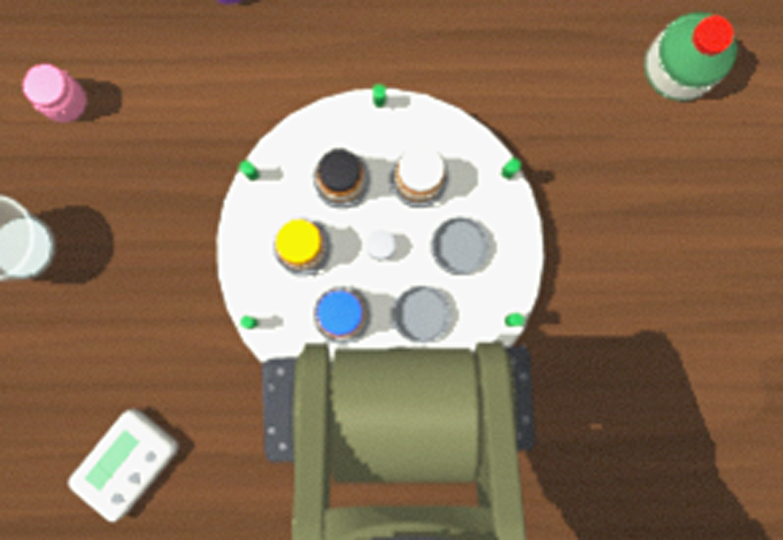

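View pics/side_a.png

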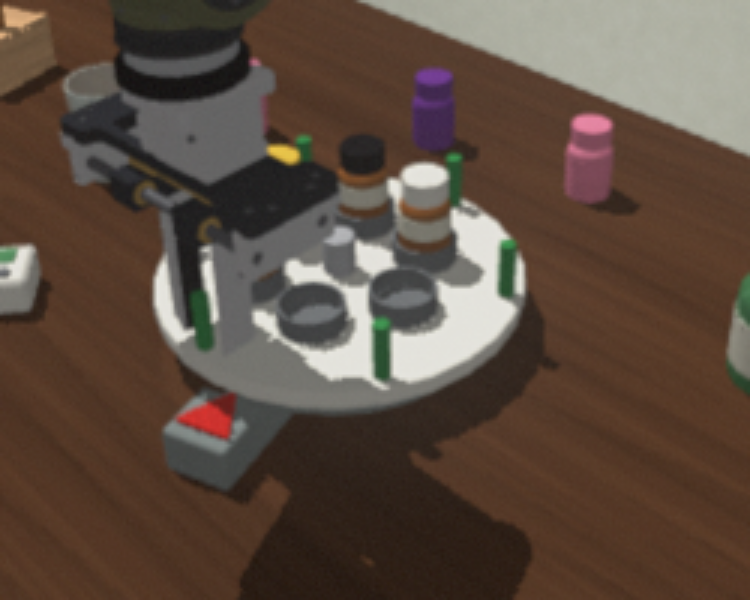

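The pushing works. The pegs read about 0.5° mod 60, so the deck has turned about 40°. Blue is upright at (340,313) in the crop. Continuing along the arc to TCP angle 223°.

```bash
python3 -m creep '[{"tx":-0.003,"ty":0.008,"tz":-0.02,"turn":-0.008,"fingers":34},{"tx":-0.001,"ty":0.008,"tz":-0.041,"turn":-0.017,"fingers":34},{"tx":0.002,"ty":0.008,"tz":-0.062,"turn":-0.026,"fingers":34},{"tx":0.005,"ty":0.008,"tz":-0.084,"turn":-0.034,"fingers":34},{"tx":0.01,"ty":0.008,"tz":-0.105,"turn":-0.042,"fingers":34},{"tx":0.015,"ty":0.008,"tz":-0.126,"turn":-0.051,"fingers":34},{"tx":0.021,"ty":0.008,"tz":-0.147,"turn":-0.06,"fingers":34},{"tx":0.028,"ty":0.008,"tz":-0.168,"turn":-0.068,"fingers":34},{"tx":0.036,"ty":0.008,"tz":-0.188,"turn":-0.076,"fingers":34},{"tx":0.044,"ty":0.008,"tz":-0.208,"turn":-0.085,"fingers":34},{"tx":0.053,"ty":0.008,"tz":-0.228,"turn":-0.094,"fingers":34},{"tx":0.063,"ty":0.008,"tz":-0.248,"turn":-0.102,"fingers":34},{"tx":0.073,"ty":0.008,"tz":-0.267,"turn":-0.111,"fingers":34},{"tx":0.084,"ty":0.008,"tz":-0.285,"turn":-0.12,"fingers":34},{"tx":0.096,"ty":0.008,"tz":-0.303,"turn":-0.128,"fingers":34},{"tx":0.109,"ty":0.008,"tz":-0.321,"turn":-0.137,"fingers":34},{"tx":0.122,"ty":0.008,"tz":-0.338,"turn":-0.145,"fingers":34},{"tx":0.136,"ty":0.008,"tz":-0.355,"turn":-0.154,"fingers":34},{"tx":0.136,"ty":0.008,"tz":-0.355,"turn":-0.154,"fingers":34}]'
python3 m.py 223 235 7 b
```

```text
clock: 6.75
eef_pos: [459.1, -29.1, 51.1]
eef_rot: [-1.573, -0.005, 0.526]
wrist_force: [-0.3, 0.1, 1.4]
finger_gap: 34.0
6.75 [459.10467749 -29.13954677  51.11389749] [-0.3  0.1  1.4] [-1.5733771  -0.00453318  0.52564686] j6 -2.2405389472436035 tcp ang 222.8051601425554 117.34905145833447
223.0 [-0.003  0.001 -0.003] turn -0.001
225.0 [ 0.002  0.001 -0.023] turn -0.009
227.0 [ 0.008  0.001 -0.042] turn -0.017
229.0 [ 0.014  0.001 -0.062] turn -0.025
231.0 [ 0.021  0.001 -0.081] turn -0.033
233.0 [ 0.029  0.001 -0.101] turn -0.041
235.0 [ 0.037  0.001 -0.119] turn -0.049
green [291.8 178.6] 28 [656.2   5.2  61. ] r 119.9 ang 337.7
green [236.4 185.9] 28 [640.  123.5  61. ] r 119.6 ang 37.5
green [326.7 222.5] 29 [561.9 -68.2  61. ] r 120.0 ang 278.0
green [214.3 237.6] 20 [529.4 168.3  61. ] r 118.8 ang 97.6
green [248.9 282.9] 18 [435.8  95.   61. ] r 118.1 ang 157.9
blue [275.7 258.7] 162 [484.3  40.3 104. ] r 61.7 ang 189.6
yellow [246.4 247.5] 213 [506.5  98.8 104. ] r 61.9 ang 128.8
```

View pics/top_b.png

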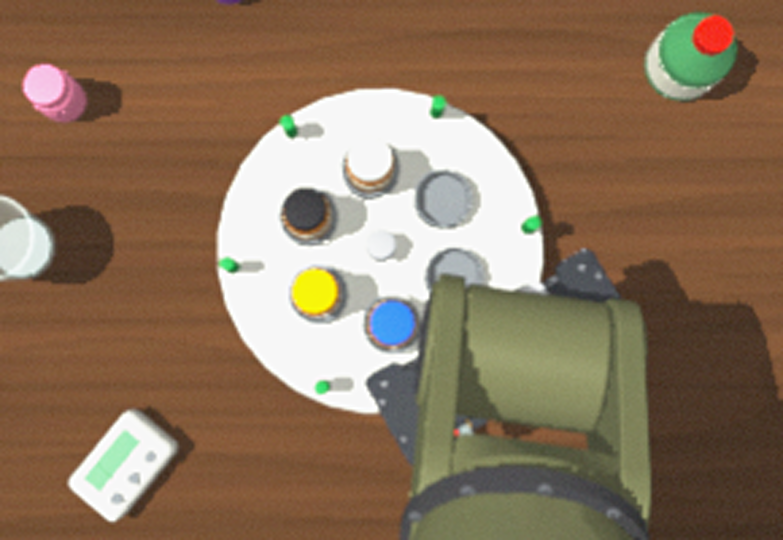

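```bash
python3 -m creep '[{"tx":0.002,"ty":0,"tz":-0.023,"turn":-0.005,"fingers":34},{"tx":0.008,"ty":0,"tz":-0.042,"turn":-0.01,"fingers":34},{"tx":0.014,"ty":0,"tz":-0.062,"turn":-0.015,"fingers":34},{"tx":0.021,"ty":0,"tz":-0.081,"turn":-0.02,"fingers":34},{"tx":0.021,"ty":0,"tz":-0.081,"turn":-0.02,"fingers":34},{"tx":0.021,"ty":0,"tz":-0.081,"turn":-0.02,"fingers":34}]'
python3 m.py 231 236 6 c
```

```text
clock: 7.45
eef_pos: [470.6, -41.0, 51.0]
eef_rot: [-1.574, -0.004, 0.587]
wrist_force: [0.7, 1.0, -0.5]
finger_gap: 34.0
7.45 [470.61043335 -41.0097717   50.9606615 ] [ 0.7  1.  -0.5] [-1.57353738 -0.00419816  0.58738155] j6 -2.323803992080608 tcp ang 230.84718409705158 118.13531954716778
231.0 [ 0.001 -0.    -0.001] turn -0.014
232.0 [ 0.004 -0.    -0.011] turn -0.018
233.0 [ 0.008 -0.    -0.021] turn -0.022
234.0 [ 0.011 -0.    -0.031] turn -0.026
235.0 [ 0.015 -0.    -0.04 ] turn -0.03
236.0 [ 0.019  0.    -0.05 ] turn -0.034
green [284.2 176.3] 28 [661.2  21.5  61. ] r 119.6 ang 345.9
green [230.4 191.1] 25 [628.5 136.1  61. ] r 119.4 ang 45.7
green [325.  214.7] 29 [578.5 -64.8  61. ] r 120.1 ang 286.1
green [216.2 245.7] 17 [512.5 164.   61. ] r 118.0 ang 106.1
green [256.9 285.6] 17 [430.4  78.4  61. ] r 118.1 ang 166.4
blue [280.  257.9] 166 [486.   31.9 104. ] r 62.1 ang 197.6
yellow [249.2 250.8] 221 [499.8  93.3 104. ] r 62.3 ang 136.7
```

View pics/side_c.png

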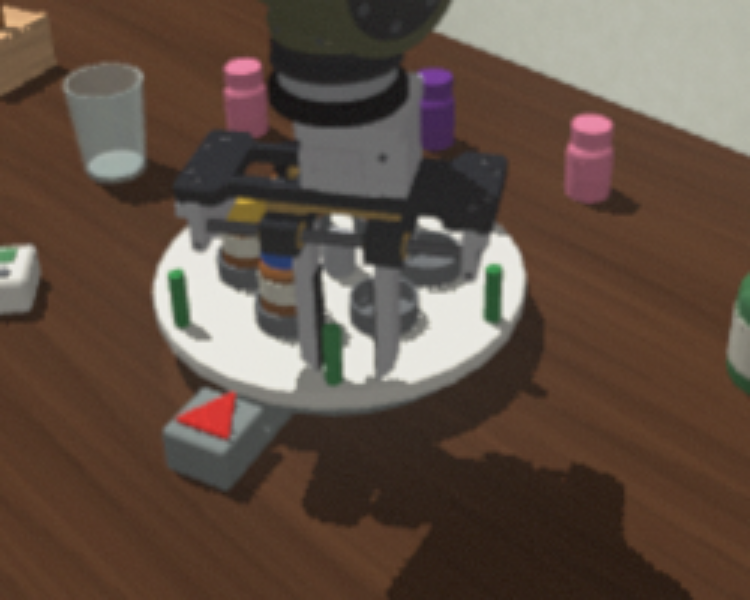

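View pics/top_c.png

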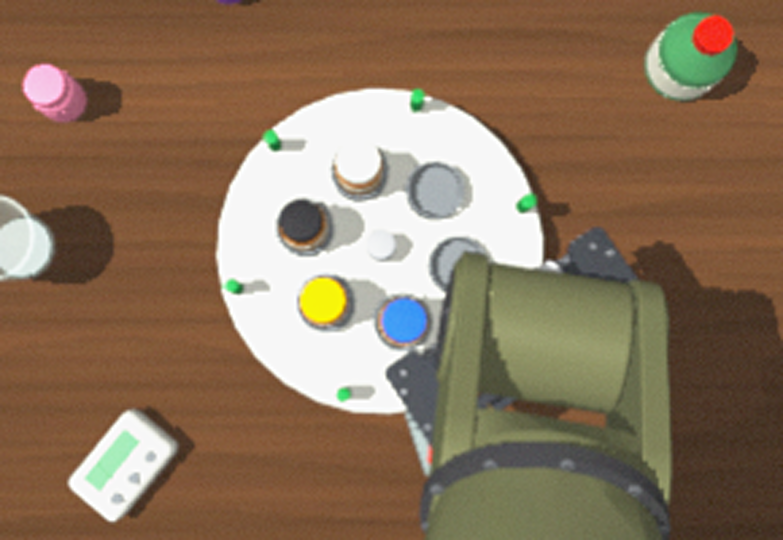

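```bash
python3 - <<'E'
from h import *
for n in ("side","top"):
    c=dict(optics.camera(n)); c["frame"]=cv2.imread(f"pics/{n}0.png")[:,:,::-1].copy()
    g=[];r=None
    for ce,s in blobs(c,(50,100,30),(85,255,255),6):
        P=ray(c,[ce],61)[0]
        if np.hypot(P[0]-545,P[1]-50)<135: g.append(P)
    g=np.array(g); 
    hsv=cv2.cvtColor(c["frame"],cv2.COLOR_RGB2HSV); m=cv2.inRange(hsv,np.array([0,150,100]),np.array([8,255,255]))
    nn,l,st,ce=cv2.connectedComponentsWithStats(m)
    for i in range(1,nn):
        if st[i,4]<20: continue
        P=ray(c,[ce[i]],35)[0]
        if np.hypot(P[0]-394,P[1])<25:
            cnt=cv2.findContours((l==i).astype(np.uint8),cv2.RETR_EXTERNAL,cv2.CHAIN_APPROX_NONE)[0][0]
            tri=cv2.minEnclosingTriangle(cnt)[1][:,0,:]
            T=ray(c,tri,35)[:,:2]; print(n,"centroid",P.round(1),"tri",T.round(1))
            D=[(np.linalg.norm(T[j]-(T[(j+1)%3]+T[(j+2)%3])/2),j) for j in range(3)]
            for j in range(3):
                v=T[j]-(T[(j+1)%3]+T[(j+2)%3])/2; print("  apex",j,np.linalg.norm(v).round(1),"dir+180",(np.degrees(np.arctan2(v[1],v[0]))+180).round(1))
            r=P
    A=np.c_[2*g[:,:2],np.ones(len(g))]; x=np.linalg.lstsq(A,(g[:,:2]**2).sum(1),rcond=None)[0]; ctr=x[:2]
    d=r[:2]-ctr; a=np.degrees(np.arctan2(g[:,1]-ctr[1],g[:,0]-ctr[0]))%60
    print(n,len(g),"ctr",ctr.round(1),np.sqrt(x[2]+ctr@ctr).round(1),"arrow",(np.degrees(np.arctan2(d[1],d[0]))%360).round(2),np.hypot(*d).round(1),"pegs mod60",a.round(1),a.mean().round(2))
E
```

```text
side centroid [392.5  -1.3  35. ] tri [[416.9   8.2]
 [375.   12.5]
 [387.  -23.9]]
  apex 0 38.5 dir+180 201.2
  apex 1 33.8 dir+180 323.1
  apex 2 35.4 dir+180 75.4
side 4 ctr [547.8  55.2] 119.4 arrow 199.97 165.3 pegs mod60 [20.7 20.2 20.2 20.7] 20.41
top centroid [394.6  -0.8  35. ] tri [[378.   12.4]
 [389.  -21.2]
 [416.4   6.6]]
  apex 0 31.6 dir+180 321.4
  apex 1 31.8 dir+180 75.1
  apex 2 34.6 dir+180 198.6
top 6 ctr [545.7  50.2] 119.0 arrow 198.66 159.5 pegs mod60 [20.7 20.4 20.6 20.4 20.6 20.5] 20.53
```

The pegs read 46.0 mod 60. With the arrow at 198.8±0.3° the target is about 48.9, so a final push of about 2.9° is needed.

```bash
python3 -m creep '[{"tx":0.004,"ty":0,"tz":-0.01,"turn":0,"fingers":34},{"tx":0.007,"ty":0,"tz":-0.02,"turn":0,"fingers":34},{"tx":0.01,"ty":0,"tz":-0.028,"turn":0,"fingers":34},{"tx":0.01,"ty":0,"tz":-0.028,"turn":0,"fingers":34},{"tx":0.01,"ty":0,"tz":-0.028,"turn":0,"fingers":34}]'
python3 m.py 231 236 6 d
```

```text
clock: 8.15
eef_pos: [475.4, -44.5, 51.1]
eef_rot: [-1.574, -0.004, 0.588]
wrist_force: [0.6, 0.7, 0.5]
finger_gap: 34.0
8.15 [475.37158721 -44.45417043  51.06659874] [0.6 0.7 0.5] [-1.57367247 -0.00435561  0.58763354] j6 -2.3295946769415683 tcp ang 233.6983623509052 117.94618496896469
231.0 [-0.009  0.     0.026] turn -0.013
232.0 [-0.006  0.     0.016] turn -0.018
233.0 [-0.003  0.     0.007] turn -0.022
234.0 [ 0.001  0.    -0.003] turn -0.026
235.0 [ 0.004  0.    -0.013] turn -0.03
236.0 [ 0.008  0.    -0.022] turn -0.034
green [281.7 175.4] 30 [663.2  26.9  61. ] r 120.4 ang 348.6
green [228.7 193.1] 26 [624.3 139.8  61. ] r 119.2 ang 48.4
green [324.1 212.4] 29 [583.4 -63.   61. ] r 119.8 ang 288.6
green [216.5 247.9] 21 [507.9 163.3  61. ] r 118.7 ang 108.3
green [259.2 286.3] 18 [429.   73.7  61. ] r 118.4 ang 168.7
blue [281.6 257.3] 156 [487.3  28.6 104. ] r 62.0 ang 200.8
yellow [250.1 251.7] 218 [498.3  91.4 104. ] r 62.2 ang 139.0
```

Pegs now read about 48.5, so blue's cup is at about 198.5°. I'll back off to free the pad, lift straight up, then move clear for an unobstructed look.

```bash
python3 -m creep '[{"tx":-0.006,"ty":0,"tz":0.02,"turn":0,"fingers":34},{"tx":-0.012,"ty":0,"tz":0.045,"turn":0,"fingers":34},{"tx":-0.012,"ty":0,"tz":0.045,"turn":0,"fingers":34},{"tx":-0.012,"ty":-0.1,"tz":0.045,"turn":0,"fingers":34},{"tx":-0.012,"ty":-0.3,"tz":0.045,"turn":0,"fingers":34},{"tx":-0.012,"ty":-0.5,"tz":0.045,"turn":0,"fingers":34},{"tx":-0.1,"ty":-0.7,"tz":0,"turn":0,"fingers":34},{"tx":-0.2,"ty":-0.75,"tz":-0.2,"turn":0,"fingers":34},{"tx":-0.3,"ty":-0.75,"tz":-0.4,"turn":0,"fingers":34},{"tx":-0.4,"ty":-0.75,"tz":-0.6,"turn":0,"fingers":34},{"tx":-0.5,"ty":-0.75,"tz":-0.8,"turn":0,"fingers":34},{"tx":-0.5,"ty":-0.75,"tz":-1,"turn":0,"fingers":34},{"tx":-0.5,"ty":-0.75,"tz":-1,"turn":0,"fingers":34},{"tx":-0.5,"ty":-0.75,"tz":-1,"turn":0,"fingers":34}]'
python3 m.py 231 236 2 e
```

```text
clock: 9.65
eef_pos: [518.5, -232.9, 198.6]
eef_rot: [-1.598, 0.031, 0.526]
wrist_force: [-0.1, -0.1, -0.8]
finger_gap: 34.1
9.65 [ 518.45914681 -232.87547413  198.6043346 ] [-0.1 -0.1 -0.8] [-1.5976051   0.03099006  0.52604029] j6 -2.553893149091297 tcp ang 264.6111121651811 284.7339418855436
231.0 [0.299 0.703 0.968] turn -0.033
236.0 [0.319 0.704 0.92 ] turn -0.053
green [281.6 175.5] 31 [663.  27.  61.] r 120.1 ang 348.7
green [228.7 193.1] 26 [624.3 139.8  61. ] r 119.2 ang 48.4
green [324.  212.5] 27 [583.2 -62.8  61. ] r 119.6 ang 288.5
green [216.4 247.8] 20 [508.1 163.4  61. ] r 118.8 ang 108.2
green [313.4 267.9] 23 [466.8 -39.   61. ] r 119.0 ang 228.8
green [259.1 286.4] 17 [428.8  73.8  61. ] r 118.7 ang 168.7
blue [280.8 257.7] 193 [486.3  30.2 104. ] r 62.3 ang 199.1
yellow [250.1 251.6] 219 [498.4  91.3 104. ] r 62.1 ang 139.0
red [294.7 302.7] 122 [394.3  -1.1  35. ] r 159.5 ang 198.9
```

View pics/top_e.png

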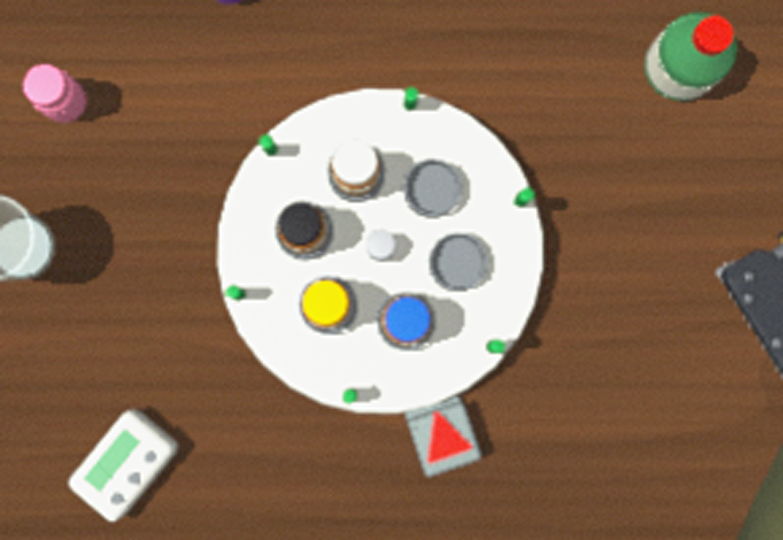

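View pics/side_e.png

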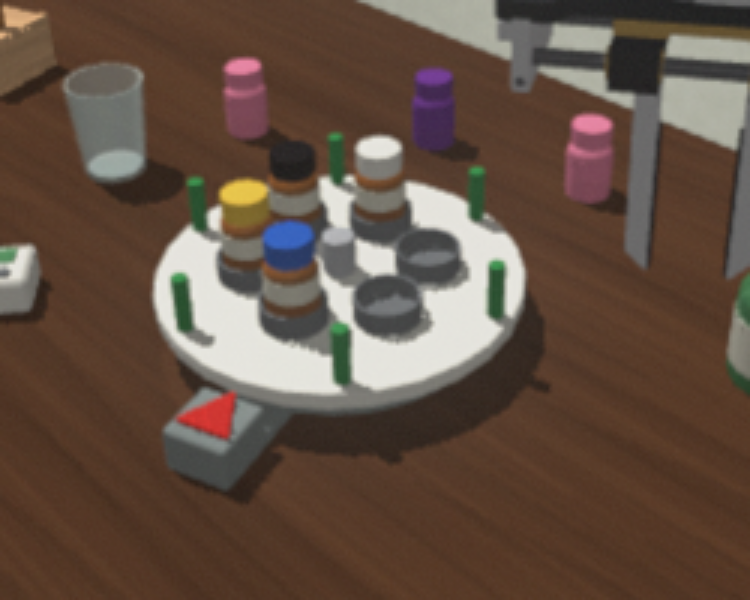

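The clear view shows blue at (408,319) in the crop, in line with the arrow at (446,437). Blue measures 199.1°, the cup 198.6° and the arrow 198.9°. All bottles are upright and the bystanders are unmoved. Joint 6 ran to its range stop on the retreat, at −2.554, so I'll turn it back before handing in.

```bash
python3 -m creep '[{"tx":0,"ty":0,"tz":0,"turn":0.04,"fingers":34},{"tx":-0.05,"ty":0,"tz":0,"turn":0.08,"fingers":34},{"tx":-0.1,"ty":0,"tz":0,"turn":0.12,"fingers":34},{"tx":-0.1,"ty":0,"tz":0,"turn":0.15,"fingers":34},{"tx":-0.1,"ty":0,"tz":0,"turn":0.15,"fingers":34},{"tx":-0.1,"ty":0,"tz":0,"turn":0.15,"fingers":34},{"tx":-0.1,"ty":0,"tz":0,"turn":0.15,"fingers":34}]'
python3 m.py 231 236 2 f
```

```text
clock: 10.45
eef_pos: [500.7, -241.4, 199.9]
eef_rot: [-1.609, 0.015, 0.059]
wrist_force: [-0.0, 0.2, 0.4]
finger_gap: 34.2
10.45 [ 500.71779329 -241.35253807  199.86505181] [-0.   0.2  0.4] [-1.60861156  0.01488008  0.0589263 ] j6 -2.114787104788955 tcp ang 261.33697681780677 295.3217756922874
231.0 [-0.079  0.707  1.036] turn -0.182
236.0 [-0.039  0.708  1.003] turn -0.202
green [281.6 175.5] 31 [663.  27.  61.] r 120.1 ang 348.7
green [228.7 193.1] 26 [624.3 139.8  61. ] r 119.2 ang 48.4
green [324.  212.4] 29 [583.4 -62.8  61. ] r 119.6 ang 288.6
green [216.5 247.9] 21 [507.9 163.3  61. ] r 118.7 ang 108.3
green [313.4 268. ] 20 [466.7 -38.8  61. ] r 118.9 ang 228.7
green [259.2 286.3] 18 [429.   73.7  61. ] r 118.4 ang 168.7
blue [280.8 257.7] 193 [486.3  30.2 104. ] r 62.3 ang 199.1
yellow [250.1 251.6] 219 [498.4  91.3 104. ] r 62.1 ang 139.0
red [294.7 302.7] 121 [394.1  -1.1  35. ] r 159.7 ang 198.9
```

```bash
python3 - <<'E'
from h import *
s=monitor.read_state(); print(s["clock"],s["joints"].round(3),s["qd"].round(3))
a=cv2.imread("pics/top0.png"); c=optics.camera("top")["frame"][:,:,::-1]
d=cv2.absdiff(a,c).max(2)
for n,(x,y,w,h) in dict(beaker=(100,205,55,45),reagent=(360,135,50,45),timer=(150,285,55,55)).items(): print(n,(d[y:y+h,x:x+w]>40).sum())
E
```

```text
10.55 [-0.496  0.315  1.515 -0.041  1.304 -2.114] [-0.001  0.003 -0.004 -0.     0.     0.008]
beaker 0
reagent 0
timer 0
```

```bash
python3 -c "
from cell import manip
print(manip.sign_off())"
```

```text
the job is handed in; nothing more can be done
None
```

The blue-capped bottle now stands at the front, in line with the red arrow, and the job is handed in at about 10.6 s. I straddled one green peg with the open fingertips, pushed the deck about 88° counter-clockwise, then backed off, lifted and moved clear.

- **Alignment:** in the last top view the blue cap is at 199.1° about the axis, its cup at about 198.6° and the arrow at 198.9°. That is about 0.3 mm or less of sideways error in the top view, which I rate as good to about 1°.
- **Disagreement between cameras:** a coarser estimate from the side camera put the arrow at about 200°. It used only four pegs and a poorer centre fit, so I went with the top view.
- **Standing still:** the deck read the same in two looks 0.8 s apart. All four bottles are upright in their cups.
- **Bystanders:** the beaker, reagent bottle and timer show no change from the first picture.
- **Joint 6:** on the retreat it ran to its range stop and read −2.554 rad against the stated 2.55 limit, so it may count as passing its range. I turned it back to −2.11 rad before handing in.

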